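# Find the hidden index groove with a probe and bring the carriage up to it

## Task

First slide the carriage of the rail fully home, against the end block that carries the round drum. Then take the square-handled probe from its stand, lower it upright into the slot of the rail close to the other, plain end block, drag it along the slot floor towards the home end until it drops into the hidden cross groove, and let go of it standing upright there. Finally slide the carriage snugly up against the standing probe and let go, leaving the other things on the counter undisturbed.

Things in the scene. Friction and masses are not known exactly. Their poses are not given: they have to be found in the camera images.
- rail: Steel slide rail fixed to the counter, 500 mm long, 64 mm wide, bars 36 mm high; origin under its centre, y along it, x across. Aluminium end blocks 72 mm wide, 46 mm high at y = +-160 to +-250 mm. The home end is +y: its block carries a round drum 48 mm across (top at 88 mm height, centred at y = 212 mm); the block at -y is plain
- slot (a point): Middle of the rail's slot floor, 22 mm above the counter, at rail x = y = 0; axes as the rail's. The slot runs along the rail between the end blocks, mouth 24 mm wide at 36 mm height, narrowing by 45 degree chamfers to 12.5 mm at 30 mm. A dark cross groove in its floor, 12 mm wide along y, 18 mm deep (floor 4 mm above the counter), is centred at an unknown place between y = -45 and +35 mm
- carriage (a joint): Travel of the aluminium carriage: 0 is fully home by the drum's block, growing to 0.236 m towards the plain end (rail -y). Friction about 2 N, stays where left. It is 80 mm long, 68 mm wide; plate 37 to 51 mm above the counter, with a tongue in the slot down to 25 mm, so it covers the slot where it stands. Its centre is at rail y = 118 mm minus the travel
- carriage_knob (a point): Centre of the upper part of the carriage's upright steel knob, 76 mm above the counter; the knob is a cylinder 22 mm across, from 51 to 91 mm height, at the carriage's centre. Axes as the rail's
- carriage_face (a point): Middle of the carriage's flat end face that looks to the plain end (-y), 40 mm from the knob axis, 30 mm above the counter. Axes as the rail's
- probe: The probe, upright, loose, about 120 g: square steel blade 9 x 9 mm, 50 mm long, below a square black handle 22 x 22 mm that spans 50 to 100 mm above the tip, sides parallel to its x and y. Origin at the middle of the flat tip, z up along the probe. It starts standing in its stand
- probe_tip (a point): Middle of the probe's flat lower end (its origin). At the start it is at the bottom of the stand's square hole, 12 mm wide, 24 mm deep, 6 mm above the counter; the stand is a fixed block 50 x 50 x 30 mm with sides parallel to the probe's
- probe_mid (a point): Point on the probe's axis 24 mm above the tip
- burnisher: Bystander: tool with a round, waisted black handle up to 26 mm across, 95 mm tall, in a second stand of the same form; origin at its lower end
- shell: Bystander: black metronome shell, a steep pyramid 98 mm square at the foot, 143 mm tall, standing loose near the stands; origin under its centre
- weight: Bystander: small turned blue weight, 34 mm across, 26 mm tall; origin under its centre
- driver: Bystander: screwdriver 160 mm long lying on the counter to the left, along its x; origin under its middle
- gears: Bystander: brass gear train block 60 x 80 x 53 mm; origin under its centre
- dome: Bystander: glass timing dome 96 mm across, 120 mm tall, standing beside the rail on its +x side; origin under its centre

How it is judged:
On the way, in this order (a step that is already met when the one before it is completed fails the run):
1. the carriage is fully home (travel under 4 mm) (value of joint carriage below 0.004 m), for 0.2 s.
2. the probe's tip is on the slot floor near the plain end: 19 to 26 mm above the counter, within 5 mm of the slot's middle, rail y below -75 mm, probe upright within 0.25 rad (x of probe_tip in the frame of rail between -0.005 and 0.005 m and angle between probe's own z axis and vertical below 0.25 rad and z of probe_tip in the frame of rail between 0.019 and 0.026 m and y of probe_tip in the frame of rail between -0.16 and -0.075 m), for 0.1 s.
3. the probe stands released in the groove: tip under 9 mm above the counter, within 5 mm of the slot's middle, upright within 0.25 rad (x of probe_tip in the frame of rail between -0.005 and 0.005 m and angle between probe's own z axis and vertical below 0.25 rad and z of probe_tip in the frame of rail between 0 and 0.009 m and y of probe_tip in the frame of rail between -0.09 and 0.08 m and contact force between the fingers and probe below 0.1 N), for 0.3 s.
At the end, for the whole second after the job is handed in: The probe stands in the groove, let go (tip under 9 mm above the counter, within 5 mm of the slot's middle, upright within 0.25 rad), the carriage's face is within 4 mm of the probe's blade on its home side (probe_mid within 8.5 mm of carriage_face), and both are at rest (all of step 3 and y of probe_mid in the frame of carriage_face between -0.0085 and 0 m and linear speed of probe below 0.01 m/s and velocity of joint carriage between -0.01 and 0.01 m/s); the robot touches nothing.
It fails at once if a bystander (shell, weight, gears, dome, burnisher or driver) is moved by more than 20 mm (distance of any of shell, weight, gears, dome, burnisher, driver from where it was at the start of the episode above 0.02 m).
It fails at once if the shell, gears, dome or burnisher is tipped by more than 0.3 rad (angle between any of shell, gears, dome, burnisher's own z axis and vertical above 0.3 rad).
It also fails if it takes over 72 s, if anything falls off the work surface, if the arm or the gripper's body presses on something with over 40 N, if the wrist force passes 120 N, or if a joint passes its speed limit or range.

## Robot

A 6-joint arm with a two-finger parallel gripper is mounted at the origin on the work surface. World frame = base frame: x ahead of the robot, y to its left, z up, the work surface at z = 0. Lengths are in m, angles in rad, forces in N, time in s.
With the tool pointing down it reaches from about 0.275 to 0.875 m from the base axis. Payload 12.5 kg.
Tool frame: the origin (TCP) lies at the very end of the fingers, on their centre line; the grasp point (between the pads) lies 19 mm behind it; z points along the fingers, y is the line along which they close (so a half turn about z gives the same grasp; the last joint's range is limited). The gripper opens to 85 mm and grips with 20 to 120 N. Pads are 22 mm wide; open, the fingers measure 114 mm over their backs; the gripper's body (76 mm by 85 mm) begins 54 mm behind the grasp point. The pads swing forward as they close: fully open they stand 13 mm farther back than shut.
Start: joints at [1.216, 0.351, 1.652, -0, 1.139, -0.085], TCP at [0.147, 0.53, 0.231] pointing down, gripper open.
Joint ranges: [-2.75, 2.75], [-0.79, 2.1], [0.01, 2.65], [-1.57, 4.71], [0.07, 3.14], [-2.87, 2.87]. Speed limits (rad/s): [2.22, 2.22, 2.79, 3.14, 3.14, 3.14].

## Interface

Orientations are given as a 3x3 rotation matrix whose columns are the frame's x, y, z axes.
In Python, from bench import manip gives the robot as it stands. Calls block until the motion is done:
- manip.move_ptp(position, orientation): joint-space move of the TCP to a pose.
- manip.move_l(position, attitude=None, max_speed=0.15): straight line of the TCP; attitude=None keeps the orientation; max_speed is the mean speed in m/s.
- manip.move_j(angles): joint-space move.
- manip.set_gripper(opening, effort=None): opening from 0.0 (shut) to 1.0 (fully open); effort is the grip in N (None keeps the last); returns when the fingers have stopped.
- manip.dwell(seconds).
- manip.inverse_kinematics(position, orientation): joint angles nearest the present ones, or None.
- manip.grab_frame(name): name is "side" or "top"; returns (picture, depth): 480x640x3 uint8, red, green, blue; 480x640 float32, m along the optical axis (not along the pixel's ray), 0 where there is no reading.
- manip.get_calibration(name): a dict with "camera_matrix" (3x3 intrinsics, pixels), "R" (3x3) and "t" (3): a world point X has camera coordinates R X + t. Camera axes: x right, y down, z forward; pixel columns grow to the right and rows downward; lengths in m; the calibration is good to about 2 mm. A picture is of the moment at which its call begins. get_calibration takes no time and is no camera call.
A pose or a line that the arm cannot do raises manip.Unreachable and nothing moves.
- manip.sign_off(): hands the job in; it is judged then, once.
Trained networks look in the newest picture that a camera, given by its name, has taken for a name from the list of things; names that differ only in an ending like _2 or _b are one class to them, and where a whole thing is asked for, a point or a joint stands for the part that bears it (a point fixed in the world has none). Each returns a list of dicts, best first, with "confidence" (0 to 1); they miss things now and then, are a little off and sometimes report something else, mostly with a low value. They report only what shows in the picture. A call takes as long as a camera call.
- manip.look_for(camera, name): "at" ([x, y, z] in m, in world coordinates, good to about 4 mm: the middle of the surface that is visible of it).
Readings, each from a call of its own:
- manip.current_time(): time.
- manip.current_qpos(): joint angles.
- manip.current_joint_vel(): joint speeds.
- manip.current_joint_torque(): joint torques, N m.
- manip.current_ee_pos(): TCP position.
- manip.current_tcp_rot(): TCP orientation.
- manip.current_force(): force on the tool from outside, world axes, zero at the start.
- manip.current_ft_torque(): the same for the moment, N m.
- manip.current_grip_width(): opening from 0.0 (shut) to 1.0 (fully open).
- manip.current_grip_force(): force on a finger pad.
Only numpy, scipy, OpenCV 4.12 (cv2) and the standard library are available. Lean on these libraries where they do the work, as an engineer would, in place of code of your own. Each camera call takes 0.05 s, during which the arm holds its last target. There are 200 camera calls.

## Working session

There is one attempt and no reset: what is moved stays moved. The work goes in short steps, each a Python script; the robot and the scene stay as the last script left them, time stands still between calls to the robot, and variables do not carry over. Pictures are saved under pics/ and viewed, at most 10 in all, crops included, and the job is handed in when it is done.

```bash
ls; mkdir -p pics; python3 - <<'E'
from bench import manip
import cv2, numpy as np
for c in ("side","top"):
    im,d=manip.grab_frame(c); cv2.imwrite(f"pics/{c}0.png",im[:,:,::-1]); np.save(f"pics/{c}0.npy",d)
    k=manip.get_calibration(c); print(c,np.round(k["camera_matrix"],1).tolist(),np.round(k["R"],3).tolist(),np.round(k["t"],3).tolist())
    for n in ("rail","slot","carriage","carriage_knob","carriage_face","probe","probe_tip","burnisher","shell","weight","driver","gears","dome"):
        try: print(n,[(np.round(r["at"],3).tolist(),round(r["confidence"],2)) for r in manip.look_for(c,n)][:3])
        except Exception as e: print(n,repr(e))
print(manip.current_time())
E
```

```text
bench.py
pics
side [[438.6, 0.0, 320.4], [0.0, 438.6, 235.2], [0.0, 0.0, 1.0]] [[-0.994, -0.105, 0.004], [-0.057, 0.505, -0.861], [0.089, -0.857, -0.508]] [0.532, 0.089, 0.905]
rail [([0.614, 0.082, 0.036], 0.86)]
slot [([0.609, 0.084, 0.036], 0.91), ([0.446, 0.198, 0.086], 0.58)]
carriage [([0.607, 0.021, 0.052], 0.93)]
carriage_knob [([0.606, 0.023, 0.049], 0.65)]
carriage_face [([0.3, 0.3, 0.024], 0.67), ([0.606, 0.02, 0.048], 0.65)]
probe [([0.447, 0.2, 0.085], 0.78)]
probe_tip [([0.446, 0.194, 0.082], 0.65)]
burnisher [([0.454, -0.158, 0.074], 0.54)]
shell [([0.435, 0.306, 0.02], 0.6), ([0.37, 0.028, 0.07], 0.58)]
weight [([0.435, 0.305, 0.018], 0.93), ([0.447, 0.195, 0.088], 0.59)]
driver [([0.302, 0.302, 0.021], 0.91)]
gears [([0.416, -0.299, 0.027], 0.59), ([0.368, 0.028, 0.067], 0.21)]
dome [([0.736, 0.081, 0.059], 0.89)]
top [[600.1, 0.0, 315.8], [0.0, 600.1, 243.1], [0.0, 0.0, 1.0]] [[0.014, -1.0, 0.01], [-0.993, -0.015, -0.117], [0.117, -0.009, -0.993]] [-0.006, 0.524, 1.412]
rail [([0.597, -0.006, 0.047], 0.87), ([0.364, -0.006, 0.103], 0.39), ([0.425, 0.296, 0.027], 0.32)]
slot [([0.599, -0.011, 0.044], 0.68)]
carriage [([0.603, 0.013, 0.048], 0.76), ([0.45, 0.184, 0.105], 0.5)]
carriage_knob [([0.602, 0.007, 0.054], 0.94)]
carriage_face [([0.607, 0.007, 0.052], 0.84)]
probe []
probe_tip [([0.447, 0.185, 0.102], 0.41)]
burnisher [([0.45, -0.172, 0.104], 0.47), ([0.599, -0.005, 0.048], 0.35)]
shell [([0.365, -0.009, 0.103], 0.81)]
weight [([0.608, 0.011, 0.053], 0.58), ([0.425, 0.294, 0.029], 0.44)]
driver [([0.299, 0.288, 0.022], 0.78)]
gears [([0.418, -0.308, 0.024], 0.68)]
dome []
1.4
```

View pics/side0.png

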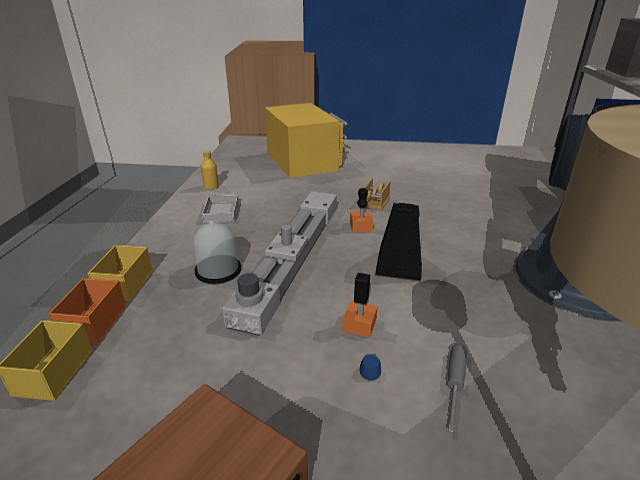

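View pics/top0.png

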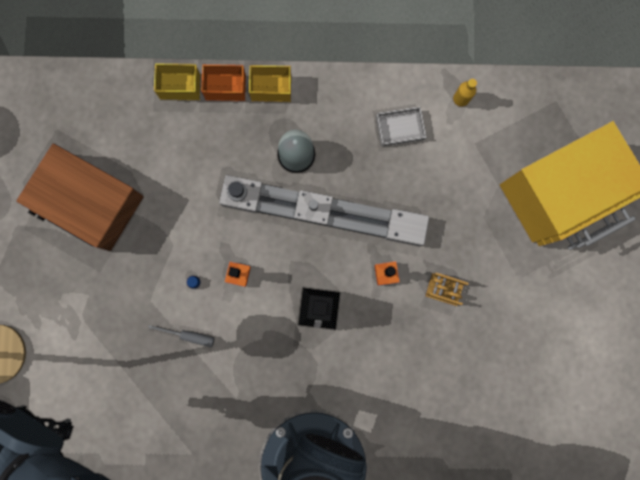

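The side view shows the rail's drum end at (248,285), its plain end at (320,205), the carriage knob at (287,235), the probe in its orange stand at (362,290), and the round-handled burnisher at (362,200). The top view shows the drum at (236,189), the carriage at (313,206), the plain block at (408,226), the probe at (235,272) and the shell at (319,308).

Next I'll fit poses from the depth clouds.

```bash
cat > h.py <<'E'
from bench import manip
import cv2, numpy as np
def cloud(c,d):
    k=manip.get_calibration(c); K=k["camera_matrix"]; v,u=np.mgrid[:480,:640]
    P=np.stack([(u-K[0,2])/K[0,0]*d,(v-K[1,2])/K[1,1]*d,d],-1)
    W=(P-np.array(k["t"]))@np.array(k["R"]); W[d<=0]=np.nan; return W
def rect(p):
    (c,s,a)=cv2.minAreaRect((p[:,:2]*1000).astype(np.float32)); return np.round(c,1),np.round(s,1),round(a,2)
E
python3 - <<'E'
from h import *
for c in ("top","side"):
    d=np.load(f"pics/{c}0.npy"); im=cv2.imread(f"pics/{c}0.png"); W=cloud(c,d); x,y,z=np.moveaxis(W,-1,0)
    hsv=cv2.cvtColor(im,cv2.COLOR_BGR2HSV)
    rail=(x>.5)&(x<.69)&(y>-.3)&(y<.25)&(np.abs(y-.0)<.3)
    m=rail&(z>.025)&(z<.06)&~((x>.66)&(y>.02))
    print(c,"rail",rect(W[m]),m.sum())
    for nm,lo,hi,yy in (("plain",.040,.055,(-.3,-.12)),("homeblk",.040,.055,(.09,.25)),("drum",.08,.097,(.05,.25)),("knob",.08,.1,(-.08,.08))):
        m=rail&(z>lo)&(z<hi)&(y>yy[0])&(y<yy[1])&~((x>.67)&(y>.02))
        if m.sum()>3: print(nm,m.sum(),rect(W[m]),"mean",np.round(W[m].mean(0),4),"zmed",round(np.median(z[m]),4))
    for nm,cx,cy in (("probe",.447,.19),("burn",.45,-.165)):
        near=(np.hypot(x-cx,y-cy)<.06)
        top=near&(z>.092); st=near&(z>.02)&(z<.04)&(hsv[...,1]>150)
        for q,m in (("top",top),("stand",st)):
            if m.sum()>3: print(nm,q,m.sum(),rect(W[m]),"mean",np.round(W[m].mean(0),4),"zmed",np.round(np.median(z[m]),4),"zmax",np.round(z[m].max(),4))
    cv2.imwrite(f"pics/{c}crop.png",cv2.resize(im[170:300,200:450] if c=="top" else im[180:345,210:400],None,fx=3,fy=3,interpolation=cv2.INTER_CUBIC))
E
```

```text
top rail (array([602. , -15.9]), array([501.2,  73.1]), 79.34) 5006
plain 1147 (array([ 569.5, -188.9]), array([147.7,  73.1]), 79.34) mean [ 0.564  -0.2136  0.0463] zmed 0.0463
homeblk 758 (array([634.4, 163.1]), array([140.5,  72.7]), 85.85) mean [0.6327 0.1755 0.0465] zmed 0.0465
drum 186 (array([641.4, 191.9]), array([33.8, 33.3]), 2.83) mean [0.6408 0.192  0.0886] zmed 0.0885
knob 75 (array([606.4,   9.9]), array([22.4, 18.5]), 0.86) mean [0.6062 0.0103 0.0908] zmed 0.0912
probe top 101 (array([446.1, 189.5]), array([22.1, 21.7]), 77.67) mean [0.4459 0.1888 0.1063] zmed 0.1065 zmax 0.1129
probe stand 289 (array([447.3, 188.6]), array([48.6, 47.8]), 77.91) mean [0.4456 0.1842 0.031 ] zmed 0.031 zmax 0.0398
burn top 95 (array([ 453.7, -167.5]), array([23.8, 22.5]), 8.57) mean [ 0.4532 -0.168   0.1003] zmed 0.1005 zmax 0.1116
burn stand 319 (array([ 453.9, -168.8]), array([49.4, 50.7]), 9.49) mean [ 0.4525 -0.1658  0.0306] zmed 0.0306 zmax 0.0391
side rail (array([599.5, -15.2]), array([503.2,  72.6]), 79.64) 3847
plain 477 (array([ 562.8, -216.6]), array([93.9, 72.1]), 79.85) mean [ 0.5625 -0.2106  0.045 ] zmed 0.0452
homeblk 786 (array([636. , 186.4]), array([91.6, 66.2]), 78.38) mean [0.6284 0.2015 0.0458] zmed 0.0455
drum 262 (array([640.5, 193.2]), array([35.7, 34.6]), 79.94) mean [0.6399 0.1963 0.0864] zmed 0.0873
knob 86 (array([605.8,  11.5]), array([20.6, 19.9]), 8.33) mean [0.6055 0.0142 0.0872] zmed 0.0886
probe top 191 (array([445.5, 190.6]), array([24.4, 22.3]), 82.47) mean [0.4457 0.1944 0.1021] zmed 0.1042 zmax 0.1069
probe stand 594 (array([445.5, 189.5]), array([52.3, 50.4]), 77.67) mean [0.4459 0.1961 0.0285] zmed 0.0293 zmax 0.0319
burn top 60 (array([ 452.6, -166.1]), array([19.8, 21.8]), 38.47) mean [ 0.4528 -0.1644  0.098 ] zmed 0.0988 zmax 0.102
burn stand 245 (array([ 453.3, -168.4]), array([49.5, 54.9]), 8.76) mean [ 0.4527 -0.1609  0.0278] zmed 0.0288 zmax 0.0321
```

View pics/topcrop.png

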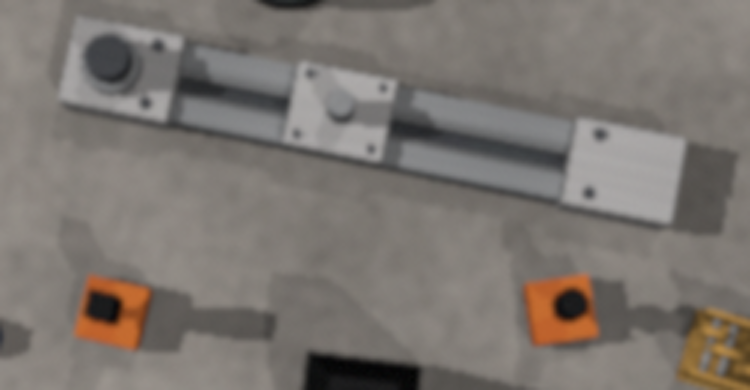

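The crop confirms that the carriage hides mid-rail and that the probe is the square handle on the left. Both views agree on the rail: centre ≈ (0.601, -0.0156), y axis at 79.5°. Heights fit the text (blocks 46, drum 88, knob 91 mm). I'll do the carriage now.

```bash
cat >> h.py <<'E'
A=np.radians(79.45); UY=np.array([np.cos(A),np.sin(A),0]); UX=np.array([np.sin(A),-np.cos(A),0]); C=np.array([.6010,-.0156,0])
def rw(x,y,z): return C+x*UX+y*UY+np.array([0,0,z])
def wr(p): q=np.array(p)-C; return np.round([q@UX,q@UY,q[2]],4)
def down(yax):
    z=np.array([0,0,-1.]); q0=np.array(manip.current_qpos()); best=None
    for s in (1,-1):
        y=s*np.array(yax); R=np.stack([np.cross(y,z),y,z],1)
        q=manip.inverse_kinematics(manip.current_ee_pos(),R)
        if q is not None:
            e=abs(q[5]-q0[5])
            if best is None or e<best[0]: best=(e,R)
    return best[1]
def st(l=""): print(l,"t",round(manip.current_time(),2),"rail",wr(manip.current_ee_pos()),"F",np.round([np.array(manip.current_force())@UX,np.array(manip.current_force())@UY,manip.current_force()[2]],1),"w",round(manip.current_grip_width(),3),"gf",round(manip.current_grip_force(),1))
E
python3 - <<'E'
from h import *
R=down(UX); k=.0268
manip.move_ptp(rw(0,k,.2),R); st("above")
manip.set_gripper(.6,30); manip.move_l(rw(0,k,.058)); st("down")
manip.set_gripper(0,30); st("grip")
manip.move_l(rw(0,k+.085,.058),max_speed=.08); st("near")
for i in range(8):
    manip.move_l(rw(0,k+.085+.002*(i+1),.058),max_speed=.05); st()
    if np.array(manip.current_force())@UY<-8: break
E
```

```text
above t 3.87 rail [-2.000e-04  2.760e-02  2.001e-01] F [-0.   1.3  0.1] w 1.002 gf 0.0
down t 5.4 rail [0.0005 0.0269 0.0589] F [ 0.3 -0.4 -0.3] w 0.597 gf 0.0
grip t 5.77 rail [0.0026 0.0269 0.0594] F [ 9.7  0.5 -0.8] w 0.248 gf 33.1
near t 6.98 rail [0.0029 0.1123 0.0594] F [13.2  1.8 -2.6] w 0.247 gf 33.1
 t 7.23 rail [0.0029 0.1141 0.0594] F [11.7  0.1 -2.1] w 0.244 gf 33.1
 t 7.48 rail [0.0029 0.116  0.0594] F [12.6  0.7 -2.1] w 0.25 gf 33.1
 t 7.73 rail [0.0029 0.118  0.0594] F [11.5 -0.5 -2.1] w 0.249 gf 33.1
 t 7.98 rail [0.0029 0.1185 0.0594] F [11.8 -9.3 -0.3] w 0.246 gf 33.3
```

The knob self-centred 2.9 mm to +x of my estimate, with home contact at y = 118.5, so I'll correct the rail frame. The arm is compliant at about 4 N/mm. Next I'll release, go above the probe and look for the groove with the slot uncovered.

```bash
sed -i 's/^def rw/C=C+.0029*UX+.0004*UY\ndef rw/' h.py
python3 - <<'E'
from h import *
manip.set_gripper(.5,30); st("open")
p=rw(0,.118,.16); manip.move_l(p,max_speed=.3)
B=np.radians(77.8); R=down([np.cos(B),np.sin(B),0])
manip.move_ptp([.447,.190,.19],R); manip.set_gripper(.7); st("above probe")
for c in ("top","side"):
    im,d=manip.grab_frame(c); cv2.imwrite(f"pics/{c}1.png",im[:,:,::-1]); np.save(f"pics/{c}1.npy",d)
k=manip.get_calibration("top")
D=np.load("pics/top1.npy"); W=cloud("top",D); x,y,z=np.moveaxis(W,-1,0)
# sample slot centre line from top view
im=cv2.imread("pics/top1.png").astype(np.float32).mean(2)
def px(c,P):
    k=manip.get_calibration(c); q=np.array(k["R"])@P+np.array(k["t"]); q=np.array(k["camera_matrix"])@q; return q[:2]/q[2]
for c in ("top","side"):
    im=cv2.imread(f"pics/{c}1.png").astype(np.float32).mean(2); d=np.load(f"pics/{c}1.npy")
    for yy in range(-70,76,5):
        P=np.array([px(c,rw(xx,yy/1000,.022)) for xx in (-.006,-.0045,-.003,-.0015,0,.002)],np.float32)
        v=cv2.remap(im,P[None,:,0].copy(),P[None,:,1].copy(),1)[0]
        u,w=np.round(P[2]).astype(int); print(c,yy,np.round(v).astype(int),np.round(cloud(c,d)[w,u,2],3))
E
python3 - <<'E'
import cv2
a=cv2.imread("pics/top1.png")[180:240,230:400]; b=cv2.imread("pics/side1.png")[195:300,225:345]
a=cv2.resize(a,(765,270),interpolation=cv2.INTER_CUBIC); b=cv2.resize(b,(360,315),interpolation=cv2.INTER_CUBIC)
import numpy as np
o=np.zeros((600,765,3),np.uint8); o[:270]=a; o[275:590,:360]=b; o=cv2.convertScaleAbs(o,alpha=1.5); cv2.imwrite("pics/crop1.png",o)
E
```

```text
open t 8.32 rail [-0.0031  0.1196  0.058 ] F [ 0.3  0.3 -0.4] w 0.501 gf 0.0
above probe t 10.32 rail [-0.1918  0.1734  0.1898] F [-0.6  0.4 -0.4] w 0.703 gf 0.0
top -70 [95 85 79 73 72 71] 0.025
top -65 [96 86 78 74 71 69] 0.022
top -60 [94 85 77 73 70 69] 0.021
top -55 [96 84 78 74 72 70] 0.025
top -50 [95 85 76 74 71 69] 0.021
top -45 [97 86 78 73 71 70] 0.022
top -40 [98 87 79 74 70 69] 0.02
top -35 [96 85 77 74 72 70] 0.027
top -30 [98 87 80 75 72 70] 0.025
top -25 [96 87 78 75 73 71] 0.028
top -20 [98 87 81 76 74 72] 0.024
top -15 [97 86 80 76 73 72] 0.022
top -10 [95 85 78 75 73 72] 0.024
top -5 [99 88 81 76 74 71] 0.023
top 0 [96 86 78 76 73 71] 0.021
top 5 [96 83 73 65 62 61] 0.025
top 10 [93 77 60 49 40 38] 0.008
top 15 [93 78 64 52 46 44] 0.003
top 20 [98 86 77 70 66 64] 0.018
top 25 [97 87 78 75 72 70] 0.023
top 30 [98 86 79 75 72 70] 0.021
top 35 [98 87 78 72 67 61] 0.019
top 40 [98 86 75 65 58 52] 0.029
top 45 [97 84 71 61 53 48] 0.022
top 50 [97 82 67 57 51 47] 0.019
top 55 [96 81 67 56 50 47] 0.022
top 60 [84 71 59 52 47 46] 0.018
top 65 [74 65 57 51 49 49] 0.02
top 7
[... 565 characters left out ...]
 94  79  71  67  63] 0.022
side -5 [111  93  75  68  65  64] 0.022
side 0 [111  93  79  71  67  66] 0.02
side 5 [112  92  76  65  62  63] 0.031
side 10 [111  91  74  62  62  51] 0.029
side 15 [112  92  72  62  52  41] 0.014
side 20 [113  94  76  69  64  60] 0.021
side 25 [113  92  77  67  63  66] 0.021
side 30 [114  93  75  63  63  61] 0.031
side 35 [124 105  94  89  78  67] 0.03
side 40 [125 150 170 158 147 140] 0.05
side 45 [126 153 152 152 152 152] 0.051
side 50 [152 151 150 149 149 151] 0.051
side 55 [150 150 149 149 150 151] 0.051
side 60 [149 150 150 150 151 152] 0.049
side 65 [150 150 150 150 150 152] 0.051
side 70 [146 148 148 148 149 151] 0.05
side 75 [137 138 138 137 139 142] 0.053
```

View pics/crop1.png

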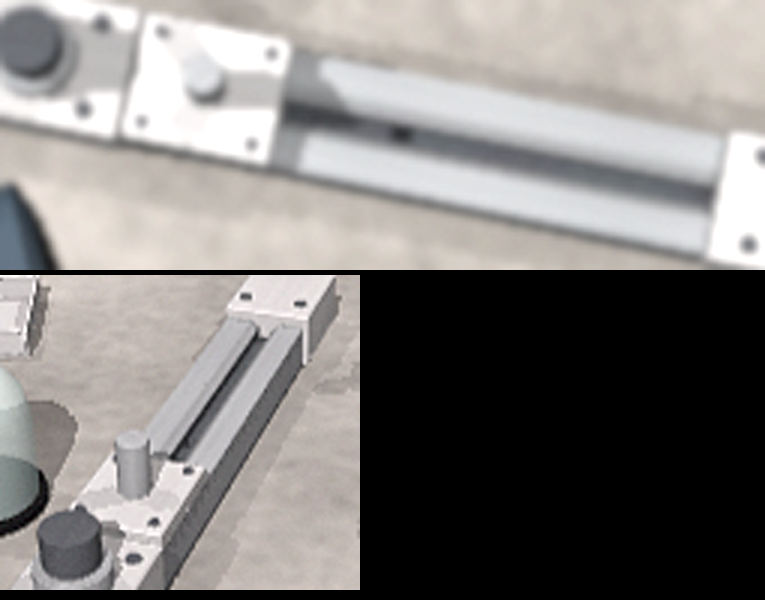

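The dark groove shows in the top view at crop (402,132), which is rail y ≈ 12 mm, and the carriage is against the drum block. Now I'll take the probe.

```bash
python3 - <<'E'
from h import *
manip.move_l([.447,.190,.062],max_speed=.12); st("down")
manip.set_gripper(0,40); st("grip"); print(np.round(manip.current_ee_pos(),4))
p=np.array(manip.current_ee_pos()); manip.move_l([p[0],p[1],.15],max_speed=.12); st("lift")
R=down(UY)
manip.move_ptp(rw(-.0,-.100,.16),R); st("over rail")
for c in ("top","side"):
    im,d=manip.grab_frame(c); cv2.imwrite(f"pics/{c}2.png",im[:,:,::-1]); np.save(f"pics/{c}2.npy",d)
    W=cloud(c,d)
    u,v=(np.array(manip.get_calibration(c)["R"])@rw(0,-.1,.13)+manip.get_calibration(c)["t"]) @ np.array(manip.get_calibration(c)["camera_matrix"]).T[:, :2] / (np.array(manip.get_calibration(c)["R"])@rw(0,-.1,.13)+manip.get_calibration(c)["t"])[2]
    print(c,u,v)
    if c=="side":
        m=(np.abs((W-C)@UX)<.05)&(np.abs((W-C)@UY+.1)<.05)&(W[...,2]>.06)&(W[...,2]<.135)
        for a in np.arange(.085,.135,.005):
            q=m&(np.abs(W[...,2]-a)<.0025)
            if q.sum()>2: xx=(W[q]-C)@UX; print(round(a,3),q.sum(),np.round([xx.min(),xx.max(),((W[q]-C)@UY).max()],4))
        u,v=int(u),int(v); cv2.imwrite("pics/crop2.png",cv2.resize(im[v-70:v+60,u-80:u+80,::-1],None,fx=4,fy=4,interpolation=cv2.INTER_CUBIC))
E
```

```text
down t 11.64 rail [-0.1916  0.1737  0.0626] F [0.3 0.2 0.7] w 0.698 gf 0.0
grip t 12.07 rail [-0.1917  0.1737  0.0624] F [-0.7 -0.5  5.6] w 0.254 gf 39.5
[0.4472 0.1901 0.0624]
lift t 12.95 rail [-0.1921  0.1734  0.1493] F [-0.3 -0.3 -2.3] w 0.251 gf 39.1
over rail t 14.22 rail [-0.0004 -0.0989  0.1598] F [ 0.3 -0.9 -1.4] w 0.25 gf 39.1
top 367.979487667612 211.31406633630914
side 303.7087130278245 184.92816772648172
0.105 7 [-0.0067 -0.0003 -0.0929]
0.11 11 [-0.0064  0.0003 -0.0922]
0.115 6 [-0.007   0.0002 -0.093 ]
0.12 8 [-0.0067  0.0004 -0.0933]
0.125 9 [-0.0069  0.0007 -0.0929]
0.13 9 [-0.0068 -0.0004 -0.091 ]
```

View pics/crop2.png

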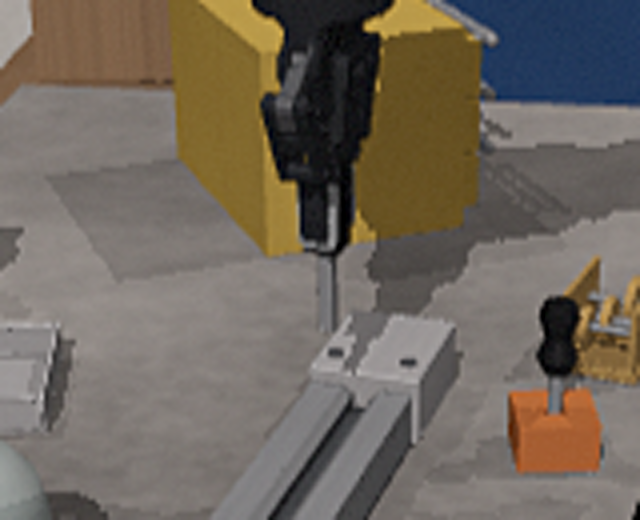

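The probe hangs upright, with its blade tip at about (325,328) in the crop (z ≈ 0.103 m), and it is in line with the slot. Now I'll lower it by feel and then drag it.

```bash
python3 - <<'E'
from h import *
f0=np.array(manip.current_force())[2]
manip.move_l(rw(0,-.1,.086),max_speed=.12); st("low")
z=.086
while z>.072:
    z-=.0015; manip.move_l(rw(0,-.1,z),max_speed=.05)
    f=manip.current_force()[2]-f0; 
    if f>4: break
st(f"contact cmd {z}")
manip.dwell(.3); st()
manip.move_l(rw(0,-.02,z),max_speed=.08); st("drag")
E
```

```text
low t 15.08 rail [ 0.0005 -0.0999  0.0867] F [ 0.1  0.8 -1.2] w 0.251 gf 39.1
contact cmd 0.07699999999999999 t 16.58 rail [ 0.0006 -0.1002  0.0783] F [-2.7 -0.5 11.5] w 0.254 gf 40.8
 t 16.88 rail [ 0.0006 -0.1001  0.0783] F [-3.2 -0.3 10.8] w 0.252 gf 40.8
drag t 18.03 rail [ 0.0011 -0.0201  0.0783] F [-0.5 -0.1  9.3] w 0.249 gf 40.5
```

```bash
python3 - <<'E'
from h import *
z=.077
manip.move_l(rw(.0005,.003,z),max_speed=.06); st("at 3"); z0=manip.current_ee_pos()[2]
y=.003
for i in range(24):
    y+=.001; manip.move_l(rw(.0005,y,z),max_speed=.03)
    f=manip.current_force(); print(round(y,3),wr(manip.current_ee_pos()),np.round([f@UY if hasattr(f,'shape') else np.array(f)@UY,f[2]],1))
    if f[2]<3 or np.array(f)@UY<-8: break
st("found?")
E
```

```text
at 3 t 18.57 rail [0.0015 0.0032 0.0783] F [-0.4  0.7  9.4] w 0.252 gf 40.5
0.004 [0.0015 0.0038 0.0783] [-2.4  8.2]
0.005 [0.0015 0.0045 0.0783] [-3.   9.3]
0.006 [0.0015 0.0055 0.0782] [-4.2  8.7]
0.007 [0.0015 0.0065 0.0782] [-4.6  7.6]
0.008 [0.0015 0.0076 0.0781] [-3.5  6.9]
0.009 [0.0015 0.0086 0.0781] [-3.   6.9]
0.01 [0.0013 0.0099 0.0778] [-1.6  5.7]
0.011 [0.     0.0111 0.0765] [-0.5 -1.3]
found? t 20.57 rail [0.     0.0111 0.0765] F [-0.1 -0.5 -1.3] w 0.255 gf 39.4
```

Force vanished and the tip dropped 1.8 mm at y = 11, so it's in the groove mouth. I'll lower it in.

```bash
python3 - <<'E'
from h import *
y=.0114
for z in (.074,.071,.068,.065,.062,.0605,.0595,.0585):
    manip.move_l(rw(0,y,z),max_speed=.05); st(z)
    if manip.current_force()[2]>5: break
E
```

```text
0.074 t 20.82 rail [-0.0004  0.0114  0.0735] F [-0.1  1.5 -1.2] w 0.253 gf 39.4
0.071 t 21.07 rail [-0.0001  0.0114  0.0707] F [-0.3 -0.2 -2. ] w 0.253 gf 39.4
0.068 t 21.32 rail [-0.0001  0.0114  0.0678] F [-0.3  0.2 -2.1] w 0.254 gf 39.4
0.065 t 21.57 rail [-0.0001  0.0114  0.0648] F [ 0.6 -0.  -1.4] w 0.253 gf 39.4
0.062 t 21.82 rail [-0.0001  0.0114  0.0618] F [ 0.4 -0.4 -2.2] w 0.249 gf 39.4
0.0605 t 22.07 rail [0.     0.0114 0.0605] F [-0.9 -0.8 -1.2] w 0.254 gf 39.5
0.0595 t 22.32 rail [0.0002 0.0114 0.0603] F [-2.3 -0.7  8.1] w 0.252 gf 40.5
```

```bash
python3 - <<'E'
from h import *
manip.move_l(rw(0,.0114,.0603),max_speed=.05)
manip.set_gripper(.55,30); manip.dwell(.4); st("released")
manip.move_l(rw(0,.0114,.17),max_speed=.2)
R=down(UX); manip.move_ptp(rw(0,.1185,.17),R); st("over knob")
for c in ("side","top"):
    im,d=manip.grab_frame(c); cv2.imwrite(f"pics/{c}3.png",im[:,:,::-1]); W=cloud(c,d); x,y,z=np.moveaxis(W-C,-1,0); r=(W-C)@UX; s=(W-C)@UY
    m=(np.abs(r)<.025)&(np.abs(s-.0114)<.03)&(z>.06)&(z<.115)
    if m.sum()>3: print(c,m.sum(),"zmax",z[m].max(),"s",s[m].min(),s[m].max(),"r",r[m].min(),r[m].max())
    if c=="side": cv2.imwrite("pics/crop3.png",cv2.resize(im[150:300,210:370,::-1],None,fx=4,fy=4,interpolation=cv2.INTER_CUBIC))
E
```

```text
released t 23.33 rail [0.     0.0114 0.0603] F [ 0.3 -0.2 -0.2] w 0.549 gf 0.0
over knob t 25.57 rail [-1.000e-04  1.183e-01  1.695e-01] F [ 0.1 -0.2  0.5] w 0.552 gf 0.0
side 275 zmax 0.10518993942108672 s -0.00047794920144355696 0.025889951827744256 r -0.013833462361433376 0.008644319887894466
top 118 zmax 0.10983465902340188 s 0.0007053592099789526 0.02241744302710476 r -0.013321267727625959 0.009794797274783978
```

View pics/crop3.png

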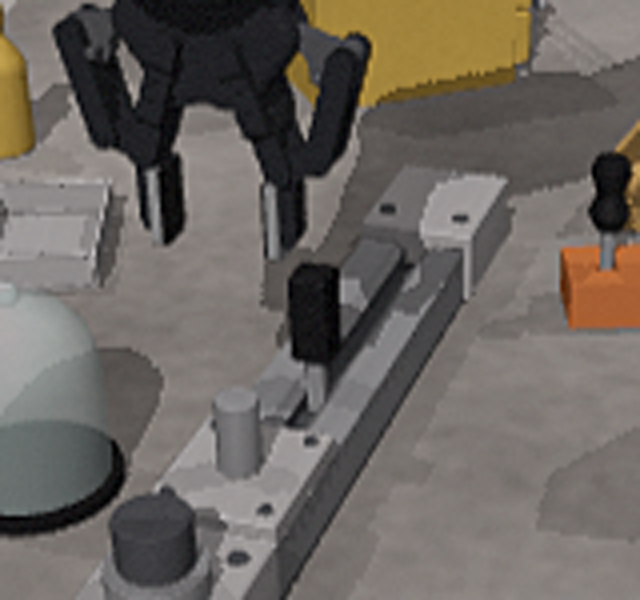

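The probe stands upright at crop (315,330) with its top at 104–105 mm, so it is seated in the groove. Next I'll slide the carriage to it.

```bash
python3 - <<'E'
from h import *
y0=.1185
manip.move_l(rw(0,y0,.058),max_speed=.15); st("down")
manip.set_gripper(0,25); st("grip")
manip.move_l(rw(0,.062,.058),max_speed=.06); st("near")
y=.062
while y>.046:
    y-=.001; manip.move_l(rw(0,y,.058),max_speed=.03)
    f=np.array(manip.current_force())@UY; print(round(y,3),wr(manip.current_ee_pos())[1],round(f,1))
    if f>4.5: break
st("contact"); 
E
```

```text
down t 26.57 rail [0.0006 0.1187 0.0589] F [ 0.4 -0.5 -0.2] w 0.551 gf 0.0
grip t 26.91 rail [1.000e-04 1.186e-01 5.910e-02] F [-3.4 -0.8  5.8] w 0.249 gf 24.4
near t 28.0 rail [-0.0001  0.0618  0.0591] F [-4.3 -1.7  6.9] w 0.25 gf 24.6
0.061 0.0611 -0.8
0.06 0.0602 1.0
0.059 0.0593 0.9
0.058 0.0583 0.7
0.057 0.0573 1.4
0.056 0.0563 2.0
0.055 0.0555 2.0
0.054 0.0552 7.2
contact t 30.0 rail [-0.0001  0.0552  0.0591] F [-4.6  7.2  6.6] w 0.248 gf 24.5
```

```bash
python3 - <<'E'
from h import *
manip.move_l(rw(0,.0552,.0588),max_speed=.03); st("relax")
manip.set_gripper(.55,25); manip.dwell(.2); st("open")
manip.move_l(rw(0,.0555,.2),max_speed=.15)
manip.move_ptp([.35,.35,.25],np.array(manip.current_tcp_rot())); manip.dwell(.3); st("away")
o=[]
for c in ("side","top"):
    im,d=manip.grab_frame(c); W=cloud(c,d); z=W[...,2]; r=(W-C)@UX; s=(W-C)@UY
    for n,m in (("probe",(np.abs(r)<.025)&(np.abs(s-.0114)<.028)&(z>.065)&(z<.115)),("knob",(np.abs(r)<.02)&(np.abs(s-.0555)<.02)&(z>.08)&(z<.1)),("drum",(np.abs(r)<.04)&(np.abs(s-.212)<.03)&(z>.08)&(z<.095))):
        if m.sum()>3: print(c,n,m.sum(),"zmax",np.round(z[m].max(),4),"s",np.round([s[m].min(),s[m].max()],4),"r",np.round([r[m].min(),r[m].max()],4))
    o.append(cv2.resize(im[200:290,230:350,::-1] if c=="side" else im[170:260,250:370,::-1],(400,300),interpolation=cv2.INTER_CUBIC))
cv2.imwrite("pics/crop4.png",np.hstack(o))
E
```

```text
relax t 30.25 rail [-0.0002  0.0556  0.0591] F [-3.2  3.8  1.9] w 0.246 gf 26.2
open t 30.82 rail [0.     0.0551 0.0588] F [ 0.  -0.2  0.4] w 0.551 gf 0.0
away t 33.73 rail [-0.3162  0.3129  0.2499] F [-0.3 -0.5 -0.2] w 0.546 gf 0.0
side probe 244 zmax 0.1053 s [-0.005   0.0197] r [-0.0138  0.0083]
side knob 92 zmax 0.0921 s [0.0447 0.0663] r [-0.0139  0.0074]
side drum 267 zmax 0.0894 s [0.1936 0.2308] r [-0.0199  0.0153]
top probe 119 zmax 0.1125 s [-0.0056  0.018 ] r [-0.0136  0.0102]
top knob 72 zmax 0.097 s [0.0443 0.0644] r [-0.0125  0.0084]
top drum 186 zmax 0.095 s [0.1941 0.2285] r [-0.0192  0.0159]
```

View pics/crop4.png

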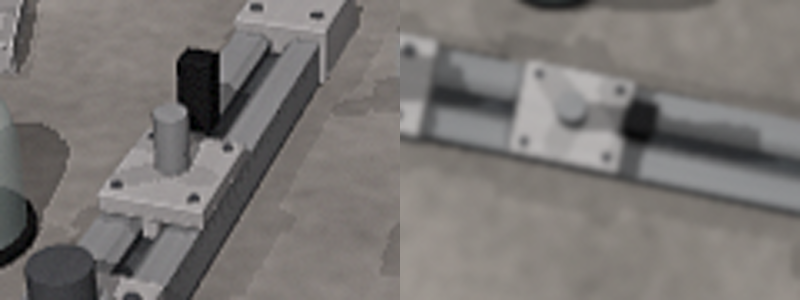

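The probe stands in the groove, leaning only about 0.05 rad, with its blade against the carriage face (both crops). The gripper is clear and nothing else has moved, so I'm handing in.

```bash
python3 -c "
from bench import manip
print(manip.sign_off())"
```

```text
the job is handed in; nothing more can be done
None
```

I handed the job in at about 34 s of robot time: the carriage went home first, and the probe now stands released in the groove, leaning about 0.05 rad, with the carriage face up against its blade. No verdict was returned, and I didn't re-measure the bystanders at the end.

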